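# Take the front lens box from the roller lane

## Robot

A 6-joint arm with a two-finger parallel gripper is mounted at the origin on the work surface. World frame = base frame: x ahead of the robot, y to its left, z up, the work surface at z = 0. Lengths are in m, angles in degrees, forces in N, time in s.
With the tool pointing down it reaches from about 0.3 to 0.75 m from the base axis. Payload 8.5 kg.
Tool frame: the origin (TCP) lies on the mounting face of the last link; the fingertips stand 173 mm ahead of it and the grasp point (between the pads) lies 155 mm ahead of it (env.tips_ahead is the distance from the TCP to the fingertips, in m); x points along the fingers, z is the direction in which the jaws open and shut, and the axes are right-handed (so a half turn about x gives the same grasp; the last joint's range is limited). The gripper opens to 85 mm and grips with 20 to 120 N. Pads are 22 mm wide; open, the fingers measure 114 mm over their backs; the gripper's body (76 mm by 85 mm) begins 54 mm behind the grasp point. The pads swing forward as they close: fully open they stand 13 mm farther back than shut.
Start: joints at [60.43, 21.807, 74.336, -0, 83.858, -12.336], TCP at [0.163, 0.525, 0.405] pointing down, gripper open.
Joint ranges: [-178.18, 178.18], [-50.72, 133.34], [12.68, 142.11], [-81.47, 261.47], [9.98, 163.14], [-165.26, 165.26]. Speed limits (degrees/s): [136.94, 136.94, 180, 180, 180, 180].

## Interface

Orientations are given as a 3x3 rotation matrix whose columns are the frame's x, y, z axes.
In Python, from rig import env, optics gives the robot as it stands.
- The arm moves only by the shell command python3 -m inch 'ROWS' [FORCE]. ROWS is JSON, a list of rows, each a list of 3 entries, a list of its own where there are three numbers: the closure, from -1 (fully open) to 1 (shut), then the shift along the tool's x, y, z in units of 30 mm (1.0 is 30 mm), then the turn about the tool's x in units of 5 degrees (1.0 is 5 degrees). In form: [[hand, [x, y, z], yaw], ...]. A call has exactly 8 rows; each row shifts and turns the commanded pose from where the row before left it, along the tool's axes as they then stand; what a row does not reach is not made up. A row lasts 1/12 s, in which the tool goes at most 41.7 mm and 7.16 degrees, less where a joint would pass 70% of its speed; a pose out of reach is approached as far as the arm can. A call is refused whole if a number of a shift passes 1 or a number of a turn 1, either way. A call with a gripper value outside its range is refused whole. The fingers move at their own pace and stop on an object; FORCE is the grip in N (left out, the last holds). Time passes only in rows, so rows that do not move let the fingers close, or fill a call up. It gives the time, the measured TCP pose, the force and the opening at its end, in the units of the state.
- env.observe(): the state, without advancing time (a new reading comes with each control period).
- optics.get_image(name): name is "side" or "top" or "wrist"; returns the picture (400x640x3 uint8, red, green, blue); there is no depth.
- optics.camera_params(name): a dict with "fx", "fy", "cx", "cy" (pixels), "xyz" and "rotation" of the camera in the world. Camera axes: x right, y down, z forward; pixel columns grow to the right and rows downward; lengths in m; the calibration is good to about 2 mm. A picture is of the moment at which its call begins: read the wrist's pose just before it. camera_params takes no time and is no camera call; for the wrist camera it gives the pose at the moment of the call.
- env.close_job(): hands the job in, once; it reports no verdict.
The state is a dict: "time_s": time; "q": joint angles; "qvel": joint speeds; "joint_efforts": joint torques, N m; "position": TCP position; "tool_rot": TCP orientation; "ft_force": force on the tool from outside, world axes, zero at the start; "wrist_torque": the same for the moment, N m; "grip_width": finger opening in m.
Only numpy, scipy, OpenCV 4.12 (cv2) and the standard library are available. Lean on these libraries where they do the work, as an engineer would, in place of code of your own. Each camera call takes 0.05 s, during which the arm holds its last target.

## Task

Take the front box from the sloped roller lane that holds the tall, plain, flat-lidded boxes (not the lane of low boxes with round caps), lifting only that one box, so that the boxes behind it roll down and the next one comes to rest at the front stop. Set the box down gently, flat and lid up, in the empty low-rimmed rectangular aluminium tray; any direction will do.

Things in the scene. Friction and masses are not known exactly. Their poses are not given: they have to be found in the camera images.
- box_front_center (a point): Centre (half-way up) of the front one of three identical plain grey flat boxes with white lids in a sloped roller lane: loose, 70 x 50 x 50 mm (x, y, z), about 0.16 kg. x runs up the lane away from the robot, rising 8 degrees; z square to the lid. The +y and -y faces (50 mm apart) are free to grasp; the next box touches +x, the stop -x. The other lane's boxes are lower, with a round 38 mm cap.
- box_second_center (a point): Centre (half-way up) of the second flat-lidded box, same size, mass and axes, directly behind the front one. It rolls about 70 mm down the lane by itself when the front box is lifted away; a third box follows it.
- lane_stop (a point): Fixed point of the lane: where a flat-lidded box's centre lies when it rests against the front stop. z vertical, x level along the lane away from the robot. Lane 260 mm long, 62 mm wide outside; free-turning rollers carry the box 25 mm below this point. Side guides (4 mm thick, 2 mm clear of the box) stand 4 mm above the rollers, the front stop 14 mm.
- tray: Fixed empty rectangular aluminium tray on the table, outside 150 x 120 x 14 mm (x, y, z), walls 4 mm and floor 4 mm thick. Origin at the centre of its underside on the table; z up.

How it is judged (in metres and radians):
On the way:
1. the front box is lifted clear of the lane, its centre at least 30 mm above where it stood (z of box_front_center in the frame of lane_stop above 0.03 m), for 0.1 s.
At the end, for the whole second after the job is handed in: The front box lies flat and lid up (within 10 degrees) on the tray's floor, its centre within 45 mm of the tray's centre along each tray axis, released and at rest; the second box rests in the lane against the front stop (centre within 12 mm of the stop point) (x of box_front_center in the frame of tray between -0.045 and 0.045 m and y of box_front_center in the frame of tray between -0.045 and 0.045 m and z of box_front_center in the frame of tray between 0.022 and 0.036 m and angle between box_front_center's own z axis and vertical below 0.17 rad and linear speed of each of box_front, box_second below 0.03 m/s and distance between box_second_center and lane_stop below 0.012 m); the robot touches nothing.
It fails at once if the box is dropped into the tray (faster than 0.5 m/s within 65 mm of the tray's underside, a fall of some 13 mm or more) (horizontal distance between box_front_center and tray below 0.1 m and z of box_front_center in the frame of tray below 0.065 m and linear speed of box_front above 0.5 m/s).
It fails at once if the second box is lifted out of the lane (its centre more than 40 mm above the stop point) (z of box_second_center in the frame of lane_stop above 0.04 m).
It also fails if it takes over 38 s, if anything falls off the work surface, if the arm or the gripper's body presses on something with over 40 N, if the wrist force passes 120 N, or if a joint passes its speed limit or range.

## Working session

There is one attempt and no reset: what is moved stays moved. The work goes in short steps, Python scripts to look and compute and a shell command to move; the robot and the scene stay as the last step left them, time stands still between calls to the robot, and variables do not carry over. Pictures are saved under pics/ and viewed, and the job is handed in when it is done.

```bash
mkdir -p pics; ls
python3 - <<'E'
from rig import env, optics
import cv2,numpy as np
s=env.observe()
print({k:np.round(v,3).tolist() for k,v in s.items()})
for n in ["side","top","wrist"]:
    p=optics.camera_params(n);print(n,{k:np.round(v,4).tolist() for k,v in p.items()})
    cv2.imwrite(f"pics/{n}0.png",optics.get_image(n)[:,:,::-1])
E
```

```text
pics
{'time_s': 0.0, 'q': [60.429, 21.843, 74.385, 0.002, 83.859, -12.335], 'qvel': [0.005, 0.082, 0.074, -0.001, -0.068, -0.102], 'joint_efforts': [0.001, -44.847, -23.128, -0.0, 0.005, 0.0], 'position': [0.163, 0.525, 0.404], 'tool_rot': [[-0.001, -0.955, 0.296], [-0.001, 0.296, 0.955], [-1.0, 0.0, -0.001]], 'ft_force': [-0.298, 0.491, 0.389], 'wrist_torque': [-0.009, -0.027, 0.042], 'grip_width': 0.086}
side {'fx': 475.1305, 'fy': 475.1305, 'cx': 322.741, 'cy': 202.5337, 'xyz': [0.1932, -0.6407, 0.6086], 'rotation': [[0.8828, -0.284, 0.3741], [-0.4692, -0.4956, 0.7309], [-0.0222, -0.8208, -0.5708]]}
top {'fx': 467.7851, 'fy': 467.7851, 'cx': 318.7471, 'cy': 196.455, 'xyz': [0.3764, 0.0333, 1.0031], 'rotation': [[0.0231, -0.9861, 0.1648], [-0.9996, -0.0254, -0.0121], [0.0161, -0.1645, -0.9862]]}
wrist {'fx': 342.7337, 'fy': 342.7337, 'cx': 318.2682, 'cy': 191.2387, 'xyz': [0.0824, 0.5495, 0.3735], 'rotation': [[0.2952, 0.9032, 0.3116], [0.9554, -0.2787, -0.0974], [-0.0011, 0.3264, -0.9452]]}
```

View pics/top0.png

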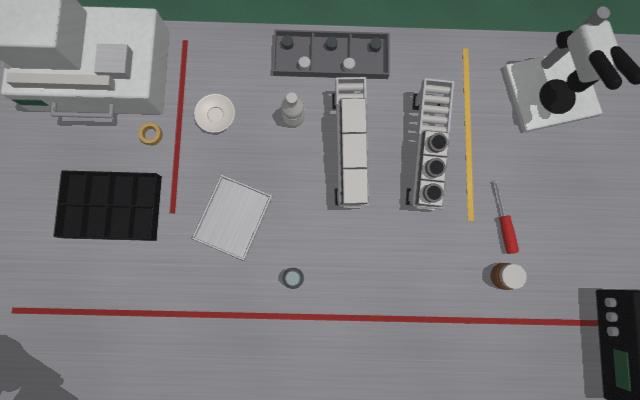

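View pics/side0.png

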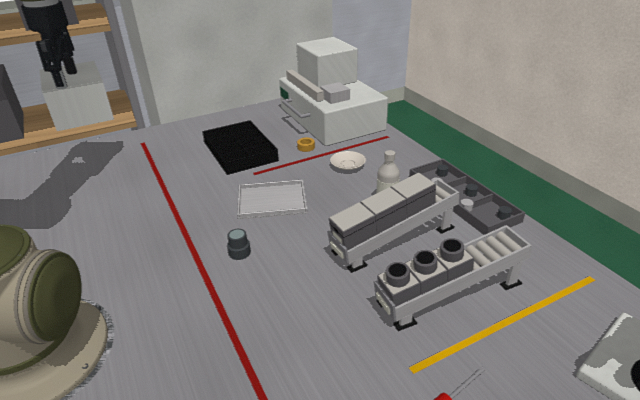

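View pics/wrist0.png

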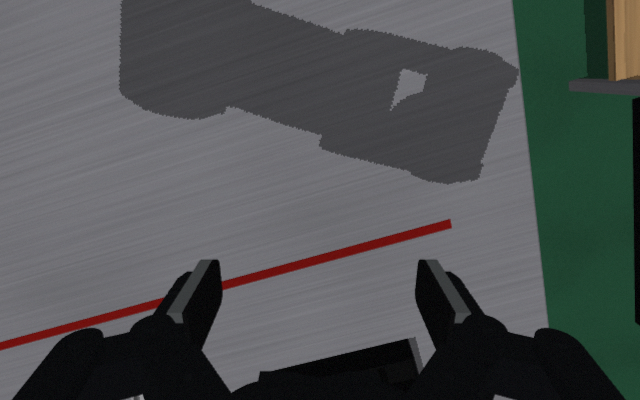

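Top view: the flat-lidded lane runs along column 352, with the front box at about (355,187). The aluminium tray is at about (232,218). I'll enlarge both.

Run:
```python
import cv2
t=cv2.imread("pics/top0.png");s=cv2.imread("pics/side0.png")
cv2.imwrite("pics/topA.png",cv2.resize(t[65:225,320:400],None,fx=5,fy=5,interpolation=2)[250:800])
cv2.imwrite("pics/topB.png",cv2.resize(t[165:270,180:285],None,fx=5,fy=5,interpolation=2))
cv2.imwrite("pics/sideA.png",cv2.resize(s[160:280,320:470],None,fx=5,fy=5,interpolation=2))
cv2.imwrite("pics/sideB.png",cv2.resize(s[170:225,225:320],None,fx=7,fy=7,interpolation=2))
```

```text
(no output)
```

View pics/topA.png

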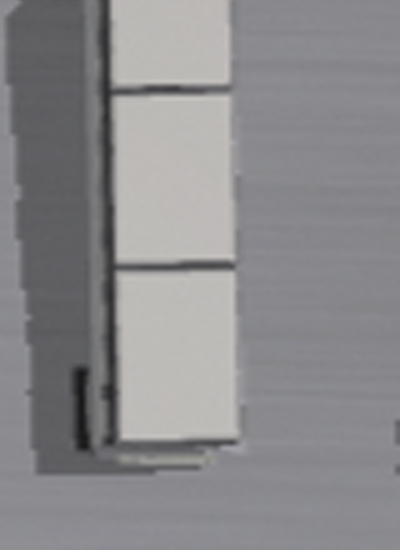

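View pics/topB.png

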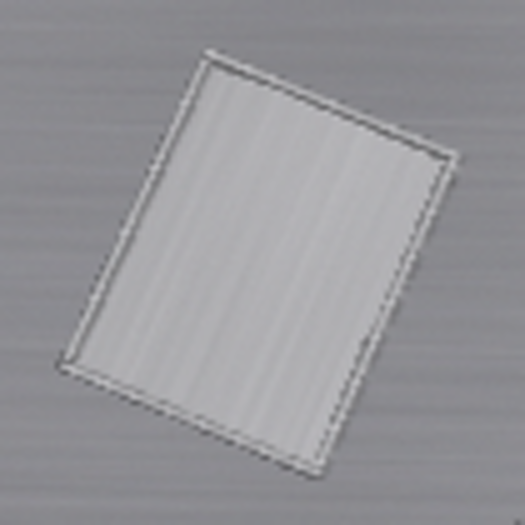

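View pics/sideA.png

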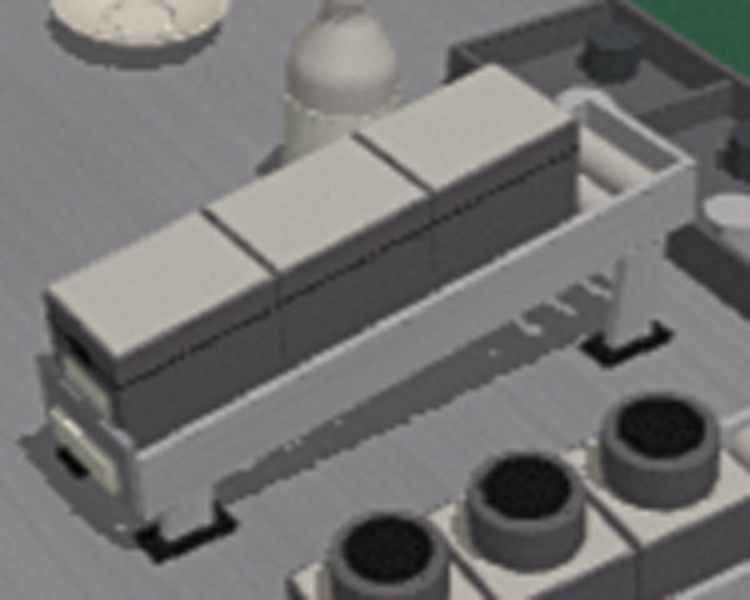

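View pics/sideB.png

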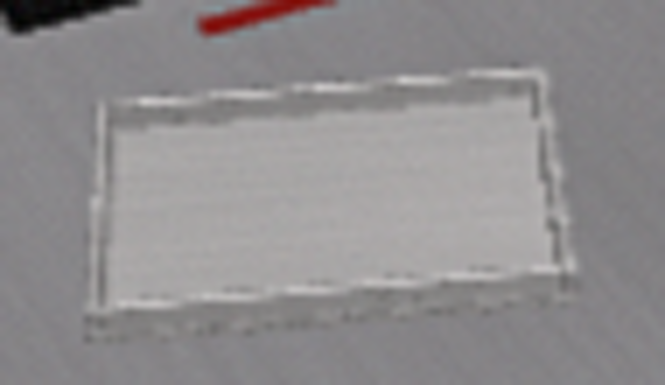

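```bash
cat > fit.py <<'E'
import numpy as np
from rig import env, optics
from scipy.optimize import least_squares
P={n:optics.camera_params(n) for n in("side","top")}
def proj(n,X,P=P):
    p=P[n];c=(np.asarray(X)-p["xyz"])@np.asarray(p["rotation"])
    return np.c_[p["fx"]*c[:,0]/c[:,2]+p["cx"],p["fy"]*c[:,1]/c[:,2]+p["cy"]]
def R(yaw,pitch):
    c,s=np.cos(yaw),np.sin(yaw);cp,sp=np.cos(pitch),np.sin(pitch)
    return np.array([[c,-s,0],[s,c,0],[0,0,1]])@np.array([[cp,0,-sp],[0,1,0],[sp,0,cp]])
px=lambda a,s,o:(np.array(a)+.5)/s-.5+np.array(o)
E
python3 - <<'E'
from fit import *
T=px([[117,267],[235,266],[238,440],[115,440]],5,[320,115]);  # +x+y,+x-y,-x-y,-x+y
S=px([[48,292],[120,360],[275,270],[207,210],[493,65],[577,120]],5,[320,160]) # -x+y,-x-y,+x-y,+x+y, far+y, far-y
a,b=.035,.025
LT=[[a,b,b],[a,-b,b],[-a,-b,b],[-a,b,b]]
LS=[[-a,b,b],[-a,-b,b],[a,-b,b],[a,b,b],[a+.14,b,b],[a+.14,-b,b]]
f=lambda v:np.r_[(proj("top",v[:3]+LT@R(v[3],np.radians(8)).T)-T).ravel(),(proj("side",v[:3]+LS@R(v[3],np.radians(8)).T)-S).ravel()]
r=least_squares(f,[.4,0,.1,0],loss='soft_l1');print("box",r.x,np.degrees(r.x[3]));print(r.fun.reshape(-1,2).round(1))
T=px([[208,50],[460,155],[322,477],[60,368]],5,[180,165])
S=px([[98,100],[545,70],[575,268],[95,308]],7,[225,170])
# correspond by geometry: top img up=+x, left=+y ; side img: right=+x, up=+y
def rays(n,uv):
    p=P[n];d=np.c_[(uv-[p["cx"],p["cy"]])/[p["fx"],p["fy"]],np.ones(len(uv))]@np.asarray(p["rotation"]).T
    t=(.014-p["xyz"][2])/d[:,2];return np.asarray(p["xyz"])+d*t[:,None]
for n,u in(("top",T),("side",S)):
    X=rays(n,u);print(n,X.round(4).tolist(),X.mean(0),np.linalg.norm(X-np.roll(X,-1,0),axis=1))
E
```

```text
box [ 0.55690698 -0.04860152  0.07129816  0.04329816] 2.4808017805332514
[[-1.  -0.8]
 [ 0.6 -1. ]
 [ 0.7 -0.4]
 [ 0.   0. ]
 [-1.4 -0.4]
 [-1.1  0.5]
 [ 0.5  1.5]
 [-1.5  0.1]
 [ 0.  -0.5]
 [ 0.4  0. ]]
top [[0.584, 0.2323, 0.014], [0.541, 0.1222, 0.014], [0.403, 0.1744, 0.014], [0.4458, 0.2865, 0.014]] [0.49345769 0.20384782 0.014     ] [0.11825899 0.14750962 0.12005799 0.14842606]
side [[0.4478, 0.2864, 0.014], [0.5859, 0.2284, 0.014], [0.5434, 0.1202, 0.014], [0.4067, 0.1742, 0.014]] [0.495929   0.20230244 0.014     ] [0.14974416 0.11626366 0.14703358 0.11950756]
```

```bash
python3 -m inch '[[-1,[0,0,0],-1],[-1,[0,0,0],-1],[-1,[0,0,0],-1],[-1,[0,0,0],-0.94],[-1,[0,-0.6,-1],0],[-1,[0,-0.6,-1],0],[-1,[0,-0.6,-1],0],[-1,[0,-0.6,-1],0]]' 40
python3 -m inch '[[-1,[0,-0.6,-1],0],[-1,[0,-0.6,-1],0],[-1,[0,-0.6,-1],0],[-1,[0,-0.6,-1],0],[-1,[0,-0.6,-1],0],[-1,[0,-0.6,-1],0],[-1,[0,-0.6,-1],0],[-1,[0,-0.6,-1],0]]'
python3 -m inch '[[-1,[0,-0.6,-1],0],[-1,[0,-0.6,-1],0],[-1,[0,-0.6,-1],0],[-1,[0.3,-0.6,-1],0],[-1,[0.4,-0.6,-1],0],[-1,[0.3,-0.6,-1],0],[-1,[0.3,-0.6,-1],0],[-1,[0,0,0],0]]'
python3 - <<'E'
from fit import *
import cv2
s=env.observe();print(s["position"],s["tool_rot"],s["time_s"])
p=optics.camera_params("wrist");im=optics.get_image("wrist");cv2.imwrite("pics/w1.png",im[:,:,::-1])
v=np.array([.5569,-.0486,.0713]);a,b=.035,.025
L=[[a,b,b],[a,-b,b],[-a,-b,b],[-a,b,b]]
print(proj("w",v+L@R(.0433,np.radians(8)).T,{"w":p}).round(1).tolist());print(p)
E
```

```text
time_s: 0.82
position: [0.2404, 0.4072, 0.4045]
tool_rot: [[-0.0, -0.999, -0.044], [-0.0, -0.044, 0.999], [-1.0, 0.0, -0.0]]
ft_force: [0.7, 0.7, 0.4]
grip_width: 0.0854
time_s: 1.48
position: [0.3948, 0.1733, 0.4047]
tool_rot: [[-0.0, -0.999, -0.043], [0.0, -0.043, 0.999], [-1.0, 0.0, 0.0]]
ft_force: [0.3, 1.4, -1.0]
grip_width: 0.0852
time_s: 2.15
position: [0.5314, -0.0339, 0.3633]
tool_rot: [[-0.002, -0.999, -0.039], [-0.0, -0.039, 0.999], [-1.0, 0.002, -0.0]]
ft_force: [-0.6, 0.7, 0.1]
grip_width: 0.0856
[ 0.53143998 -0.03391887  0.36332462] [[-2.05663760e-03 -9.99244081e-01 -3.88205669e-02]
 [-4.93299717e-04 -3.88196305e-02  9.99246112e-01]
 [-9.99997763e-01  2.07423730e-03 -4.13088911e-04]] 2.15
[[331.4, 265.6], [266.7, 265.8], [263.6, 176.1], [331.7, 175.9]]
{'fx': 342.73368548721555, 'fy': 342.73368548721555, 'cx': 318.2681730983923, 'cy': 191.23869136426174, 'xyz': array([ 0.44712944, -0.03791624,  0.33275994]), 'rotation': array([[-3.98948961e-02,  9.45036417e-01,  3.24522060e-01],
       [ 9.99203848e-01,  3.78160533e-02,  1.27128069e-02],
       [-2.58078081e-04,  3.24770868e-01, -9.45792692e-01]])}
```

View pics/w1.png

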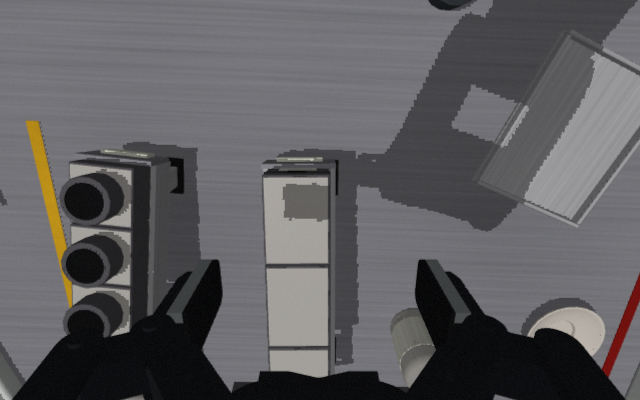

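The wrist view puts the front lid at about columns 264–330, rows 176–266. That is within 2 px of the predicted position, so I'll align and descend.

```bash
python3 -m inch '[[-1,[0,-0.4,-0.25],0],[-1,[0.5,-0.4,-0.25],0],[-1,[0.8,0,0],0],[-1,[0.8,0,0],0],[-1,[0.8,0,0],0],[-1,[0.5,0,0],0],[-1,[0.2,0,0],0],[-1,[0,0,0],0]]'
python3 - <<'E'
from fit import *
import cv2
s=env.observe();print(s["position"],s["tool_rot"],s["time_s"])
im=optics.get_image("side");cv2.imwrite("pics/s2.png",cv2.resize(im[120:290,280:480,::-1],None,fx=4,fy=3.5))
cv2.imwrite("pics/w2.png",optics.get_image("wrist")[:,:,::-1])
E
```

```text
time_s: 2.87
position: [0.5534, -0.0428, 0.2569]
tool_rot: [[-0.002, -0.999, -0.044], [0.001, -0.044, 0.999], [-1.0, 0.002, 0.001]]
ft_force: [0.1, -0.5, -0.1]
grip_width: 0.0852
[ 0.55343732 -0.0427569   0.25692996] [[-2.24446757e-03 -9.99045088e-01 -4.36334098e-02]
 [ 7.90782848e-04 -4.36352792e-02  9.99047215e-01]
 [-9.99997169e-01  2.20782452e-03  8.87965689e-04]] 2.8667
```

View pics/s2.png

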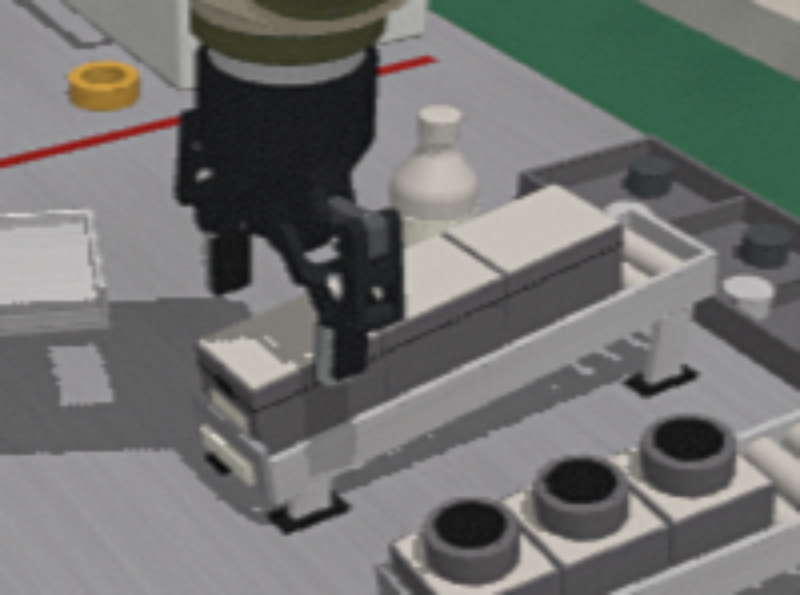

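View pics/w2.png

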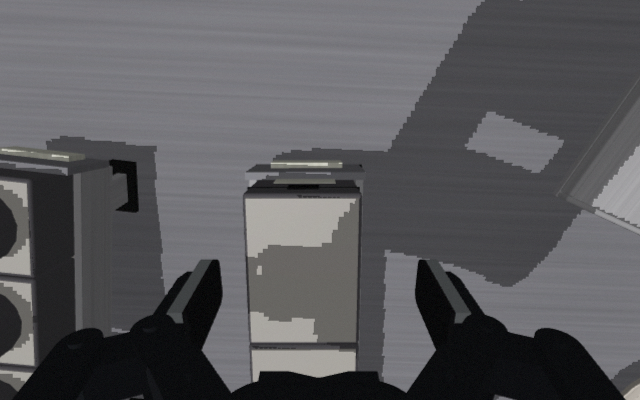

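The lid's centre is at column 302 and the jaw midpoint is at 319, so the tool needs about 7 mm more toward -y. I'll correct that and lower to grasp height.

```bash
python3 -m inch '[[-1,[0,-0.1,-0.22],0],[-1,[0,0,0],0],[-1,[0.4,0,0],0],[-1,[0.4,0,0],0],[-1,[0,0,0],0],[-1,[0,0,0],0],[-1,[0,0,0],0],[-1,[0,0,0],0]]'
python3 - <<'E'
from fit import *
import cv2
s=env.observe();print(s["position"])
im=optics.get_image("side");cv2.imwrite("pics/s3.png",cv2.resize(im[180:280,310:440,::-1],None,fx=6,fy=6)[:600])
cv2.imwrite("pics/w3.png",optics.get_image("wrist")[:,:,::-1])
E
```

```text
time_s: 3.63
position: [0.5573, -0.05, 0.2346]
tool_rot: [[0.002, -0.999, -0.043], [-0.0, -0.043, 0.999], [-1.0, -0.002, -0.001]]
ft_force: [-0.2, -0.0, -0.1]
grip_width: 0.0851
[ 0.55725751 -0.04999367  0.23463673]
```

View pics/s3.png

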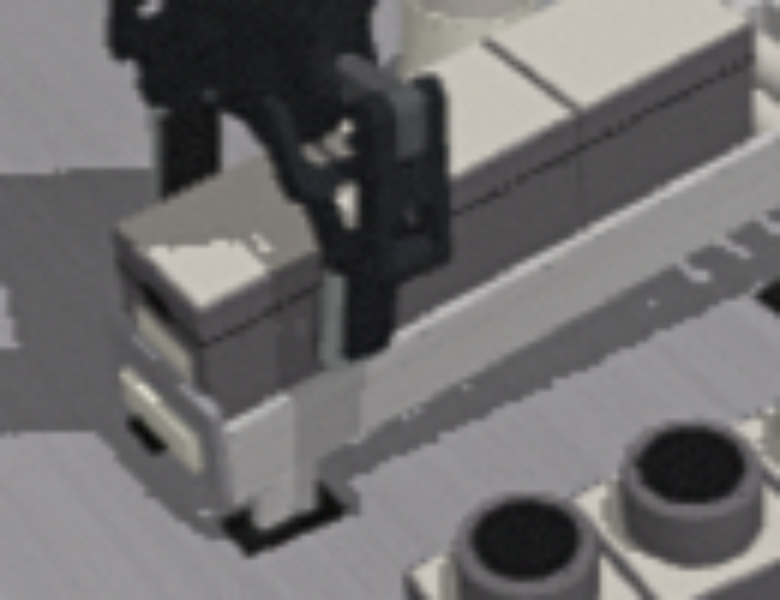

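View pics/w3.png

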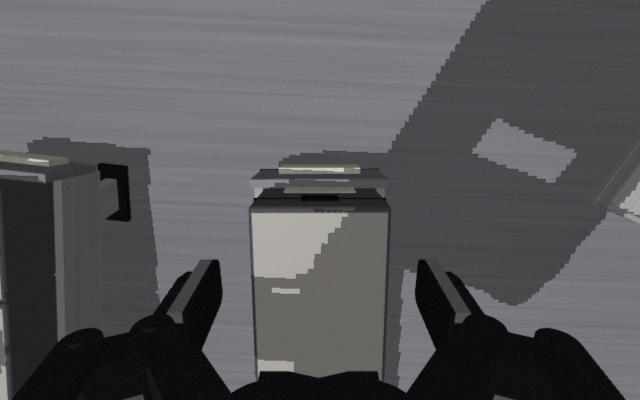

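The jaws are centred on the box and the tips are above the guides. Closing now.

```bash
python3 -m inch '[[1,[0,0,0],0],[1,[0,0,0],0],[1,[0,0,0],0],[1,[0,0,0],0],[1,[0,0,0],0],[1,[0,0,0],0],[1,[0,0,0],0],[1,[0,0,0],0]]' 35
```

```text
time_s: 4.4
position: [0.5571, -0.0499, 0.234]
tool_rot: [[0.0, -0.999, -0.043], [-0.0, -0.043, 0.999], [-1.0, -0.0, -0.0]]
ft_force: [-2.5, 0.1, 4.5]
grip_width: 0.0497
```

```bash
python3 -m inch '[[1,[-0.2,0.028,0],0],[1,[-0.4,0.056,0],0],[1,[-0.4,0.056,0],0],[1,[-0.5,0.07,0],0],[1,[-0.5,0.07,0],0],[1,[-0.5,0.07,0],0],[1,[-0.5,0.07,0],0],[1,[-0.5,0.07,0],0]]'
python3 -m inch '[[1,[-0.5,0.07,0],0],[1,[-0.5,0,0],0],[1,[-0.5,0,0],0],[1,[-0.3,0,0],0],[1,[0,0,0],0],[1,[0,0,0],0],[1,[0,0,0],0],[1,[0,0,0],0]]'
python3 - <<'E'
from fit import *
import cv2
im=optics.get_image("side");cv2.imwrite("pics/s4.png",cv2.resize(im[120:290,280:480,::-1],None,fx=4,fy=3.5))
cv2.imwrite("pics/w4.png",optics.get_image("wrist")[:,:,::-1])
E
```

```text
time_s: 5.07
position: [0.542, -0.0504, 0.3392]
tool_rot: [[-0.001, -0.999, -0.043], [0.001, -0.043, 0.999], [-1.0, 0.001, 0.001]]
ft_force: [1.2, 0.1, -2.5]
grip_width: 0.0498
time_s: 5.73
position: [0.5402, -0.0506, 0.3917]
tool_rot: [[-0.002, -0.999, -0.043], [0.001, -0.043, 0.999], [-1.0, 0.002, 0.001]]
ft_force: [-0.6, -0.5, -2.0]
grip_width: 0.0497
```

View pics/s4.png

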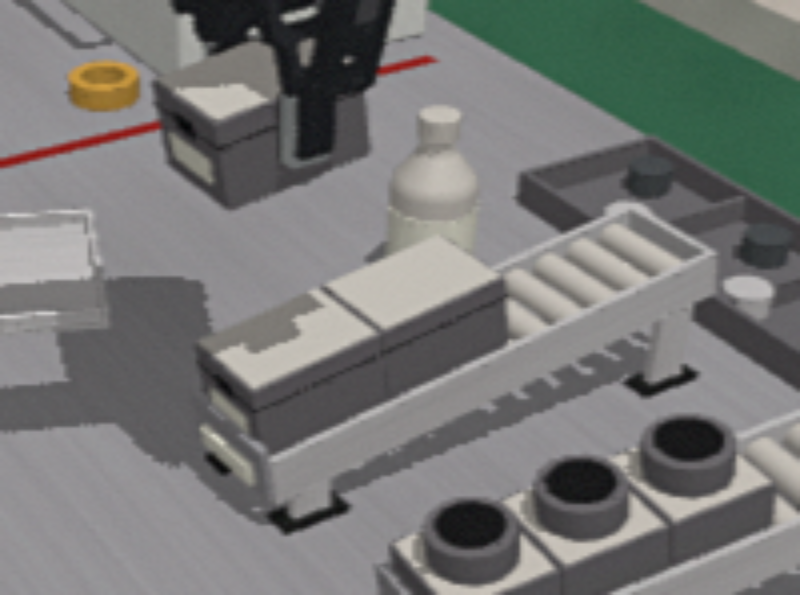

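View pics/w4.png

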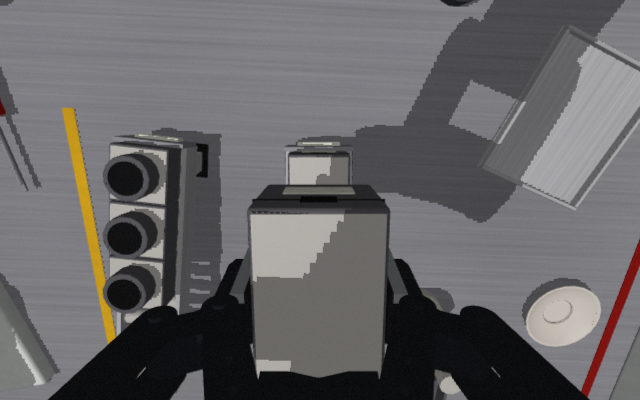

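The second box rolled down and rests at the stop. The front box is held at about 8° pitch. Next is carrying it to the tray.

```bash
python3 -m inch '[[1,[0,0.1,0.4],0],[1,[0,0.15,0.8],0],[1,[0,0.15,1],0],[1,[0,0.15,1],0],[1,[0,0.15,1],0],[1,[0,0.15,1],0],[1,[0,0.15,1],0],[1,[0,0.15,1],0]]'
python3 -m inch '[[1,[0,0.01,0.9],0],[1,[0,0,0.4],0],[1,[0.5,0,0],0],[1,[0.8,0,0],0],[1,[0.8,0,0],0],[1,[0.5,0,0],0],[1,[0.2,0,0],0],[1,[0,0,0],0]]'
python3 - <<'E'
from fit import *
import cv2
s=env.observe();print(s["position"],s["time_s"])
im=optics.get_image("side");cv2.imwrite("pics/s5.png",cv2.resize(im[70:240,180:380,::-1],None,fx=4,fy=3.5))
cv2.imwrite("pics/w5.png",optics.get_image("wrist")[:,:,::-1])
E
```

```text
time_s: 6.5
position: [0.4956, 0.1656, 0.3926]
tool_rot: [[-0.0, -0.999, -0.043], [0.0, -0.043, 0.999], [-1.0, 0.0, 0.0]]
ft_force: [0.0, 0.5, -2.2]
grip_width: 0.0498
time_s: 7.17
position: [0.4944, 0.2026, 0.3076]
tool_rot: [[-0.003, -0.999, -0.043], [-0.001, -0.043, 0.999], [-1.0, 0.003, -0.0]]
ft_force: [0.1, -0.0, -1.7]
grip_width: 0.0496
[0.49442008 0.20255157 0.3075774 ] 7.1667
```

View pics/s5.png

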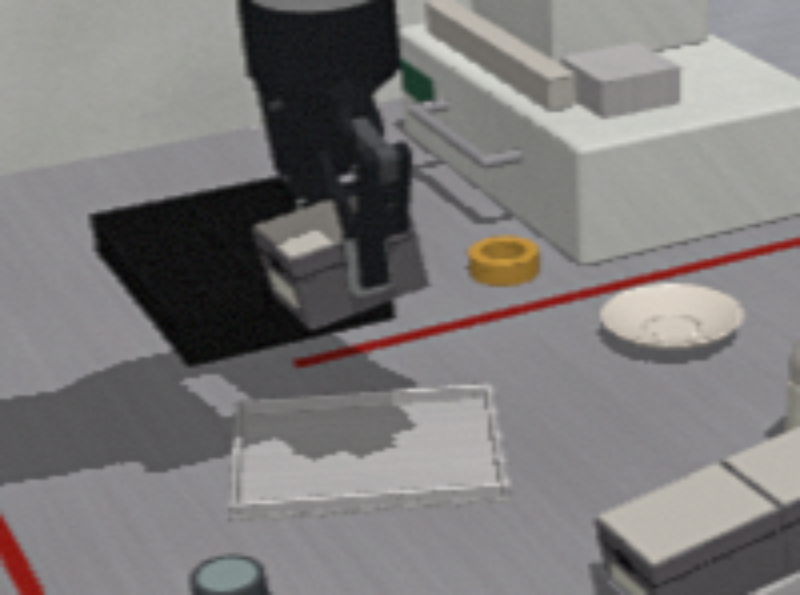

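View pics/w5.png

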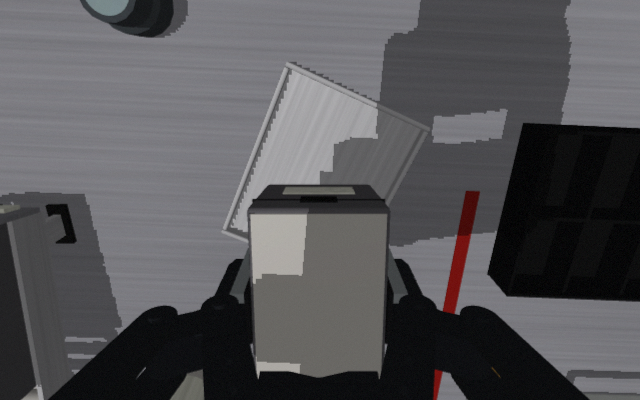

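```bash
python3 -m inch '[[1,[0.4,0,0],0],[1,[0.6,0,0],0],[1,[0.6,0,0],0],[1,[0.6,0,0],0],[1,[0.5,0,0],0],[1,[0.4,0,0],0],[1,[0.2,0,0],0],[1,[0,0,0],0]]'
python3 -m inch '[[1,[0,0,0],0],[1,[0.07,0,0],0],[1,[0.04,0,0],0],[1,[0.04,0,0],0],[1,[0.03,0,0],0],[1,[0.03,0,0],0],[1,[0,0,0],0],[1,[0,0,0],0]]'
```

```text
time_s: 7.93
position: [0.4947, 0.2026, 0.2096]
tool_rot: [[-0.0, -0.999, -0.043], [-0.0, -0.043, 0.999], [-1.0, 0.0, -0.0]]
ft_force: [-1.0, -0.0, -1.4]
grip_width: 0.0498
time_s: 8.6
position: [0.4945, 0.2026, 0.2034]
tool_rot: [[-0.0, -0.999, -0.043], [-0.0, -0.043, 0.999], [-1.0, 0.0, -0.0]]
ft_force: [0.4, 0.4, -2.4]
grip_width: 0.0495
```

```bash
python3 -m inch '[[1,[0.05,0,0],0],[1,[0.05,0,0],0],[1,[0.05,0,0],0],[1,[0.05,0,0],0],[1,[0,0,0],0],[1,[0,0,0],0],[1,[0,0,0],0],[1,[0,0,0],0]]'
python3 -m inch '[[1,[0.03,0,0],0],[1,[0.03,0,0],0],[1,[0,0,0],0],[1,[0,0,0],0],[1,[0,0,0],0],[1,[0,0,0],0],[1,[0,0,0],0],[1,[0,0,0],0]]'
```

```text
time_s: 9.27
position: [0.4945, 0.2027, 0.1975]
tool_rot: [[0.0, -0.999, -0.043], [0.0, -0.043, 0.999], [-1.0, -0.0, 0.0]]
ft_force: [0.2, -0.3, -2.4]
grip_width: 0.0495
time_s: 9.93
position: [0.4945, 0.2027, 0.1957]
tool_rot: [[0.0, -0.999, -0.043], [-0.0, -0.043, 0.999], [-1.0, -0.0, -0.0]]
ft_force: [0.4, 0.2, -1.4]
grip_width: 0.0496
```

```bash
python3 -m inch '[[1,[0.03,0,0],0],[1,[0.03,0,0],0],[1,[0,0,0],0],[1,[0,0,0],0],[1,[0,0,0],0],[1,[0,0,0],0],[1,[0,0,0],0],[1,[0,0,0],0]]' 20
python3 - <<'E'
from fit import *
import cv2
im=optics.get_image("side");cv2.imwrite("pics/s6.png",cv2.resize(im[120:230,210:340,::-1],None,fx=5,fy=5))
E
```

```text
time_s: 10.6
position: [0.4945, 0.2027, 0.1939]
tool_rot: [[0.0, -0.999, -0.043], [0.0, -0.043, 0.999], [-1.0, -0.0, -0.0]]
ft_force: [0.6, 0.5, -1.9]
grip_width: 0.0496
```

View pics/s6.png

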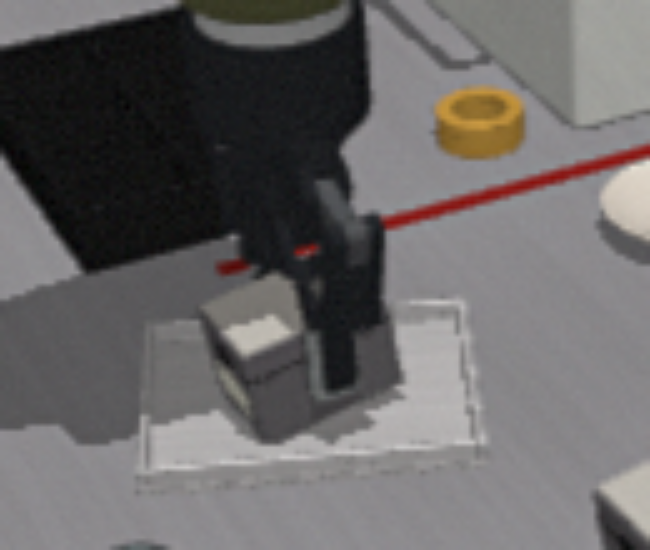

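```bash
python3 -m inch '[[1,[0.03,0,0],0],[1,[0.03,0,0],0],[1,[0,0,0],0],[1,[0,0,0],0],[1,[0,0,0],0],[1,[0,0,0],0],[1,[0,0,0],0],[1,[0,0,0],0]]' 20
python3 - <<'E'
from fit import *
s=env.observe();tz=s["position"][2]
T=px([[265,442],[203,310],[243,362],[305,335],[400,388]],5,[210,120])
a,b=.035,.025
L=[[-a,-b,-b],[-a,b,b],[-a,-b,b]]
T=T[:3]
f=lambda v:(proj("side",v[:3]+L@R(.0433,v[3]).T)-T).ravel()
r=least_squares(f,[.494,.203,.034,.14]);print(r.x,np.degrees(r.x[3]),r.fun)
E
```

```text
time_s: 11.32
position: [0.4947, 0.2027, 0.1926]
tool_rot: [[0.001, -0.999, -0.043], [0.0, -0.043, 0.999], [-1.0, -0.001, 0.0]]
ft_force: [-0.4, -0.2, 5.8]
grip_width: 0.0498
[ 0.52085392  0.28437926 -0.02418859  0.11416754] 6.541318376315552 [ 0.0309631   0.06926484 -0.25450823  0.35653655  0.21647701 -0.41288461]
```

Contact: the force went from about -2 to +5.8 N. A little more lowering should level the box against the floor before I release it.

```bash
python3 -m inch '[[1,[0.03,0,0],0],[1,[0.03,0,0],0],[1,[0,0,0],0],[1,[0,0,0],0],[1,[0,0,0],0],[1,[0,0,0],0],[1,[0,0,0],0],[1,[0,0,0],0]]' 20
```

```text
time_s: 11.98
position: [0.4953, 0.2027, 0.1916]
tool_rot: [[0.004, -0.999, -0.043], [0.001, -0.043, 0.999], [-1.0, -0.004, 0.0]]
ft_force: [0.6, 0.2, 9.2]
grip_width: 0.0494
```

```bash
python3 -m inch '[[1,[0.03,0,0],0],[1,[0.03,0,0],0],[1,[0,0,0],0],[1,[0,0,0],0],[1,[0,0,0],0],[1,[0,0,0],0],[1,[0,0,0],0],[1,[0,0,0],0]]' 20
python3 - <<'E'
from fit import *
import cv2
im=optics.get_image("side");cv2.imwrite("pics/s7.png",cv2.resize(im[120:230,210:340,::-1],None,fx=5,fy=5))
E
```

```text
time_s: 12.65
position: [0.4959, 0.2027, 0.1903]
tool_rot: [[0.007, -0.999, -0.043], [0.001, -0.043, 0.999], [-1.0, -0.007, 0.001]]
ft_force: [3.8, -0.6, 11.8]
grip_width: 0.05
```

View pics/s7.png

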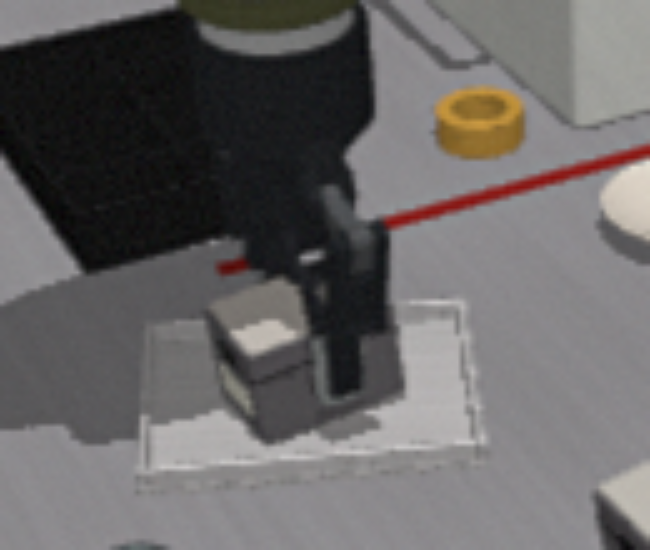

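The rear edge is coming down. I'll lower a little more, then open gradually.

```bash
python3 -m inch '[[1,[0.03,0,0],0],[1,[0.03,0,0],0],[1,[0.03,0,0],0],[1,[0,0,0],0],[1,[0,0,0],0],[1,[0,0,0],0],[1,[0,0,0],0],[1,[0,0,0],0]]' 20
python3 -m inch '[[0.1,[0,0,0],0],[0,[0,0,0],0],[-0.1,[0,0,0],0],[-0.2,[0,0,0],0],[-0.3,[0,0,0],0],[-0.4,[0,0,0],0],[-0.5,[0,0,0],0],[-0.6,[0,0,0],0]]' 20
python3 -m inch '[[-0.8,[0,0,0],0],[-1,[0,0,0],0],[-1,[0,0,0],0],[-1,[0,0,0],0],[-1,[0,0,0],0],[-1,[0,0,0],0],[-1,[0,0,0],0],[-1,[0,0,0],0]]' 20
python3 - <<'E'
from fit import *
import cv2
im=optics.get_image("side");cv2.imwrite("pics/s8.png",cv2.resize(im[120:230,210:340,::-1],None,fx=5,fy=5))
cv2.imwrite("pics/w8.png",optics.get_image("wrist")[:,:,::-1])
E
```

```text
time_s: 13.37
position: [0.4967, 0.2027, 0.1884]
tool_rot: [[0.01, -0.999, -0.043], [0.001, -0.043, 0.999], [-1.0, -0.01, 0.001]]
ft_force: [6.5, -0.3, 15.7]
grip_width: 0.0494
time_s: 14.03
position: [0.4944, 0.2027, 0.1855]
tool_rot: [[-0.001, -0.999, -0.043], [-0.0, -0.043, 0.999], [-1.0, 0.001, -0.0]]
ft_force: [0.5, 0.2, -0.4]
grip_width: 0.0686
time_s: 14.7
position: [0.4945, 0.2026, 0.1857]
tool_rot: [[0.0, -0.999, -0.043], [-0.0, -0.043, 0.999], [-1.0, -0.0, -0.0]]
ft_force: [-0.4, -0.1, 0.2]
grip_width: 0.0853
```

View pics/s8.png

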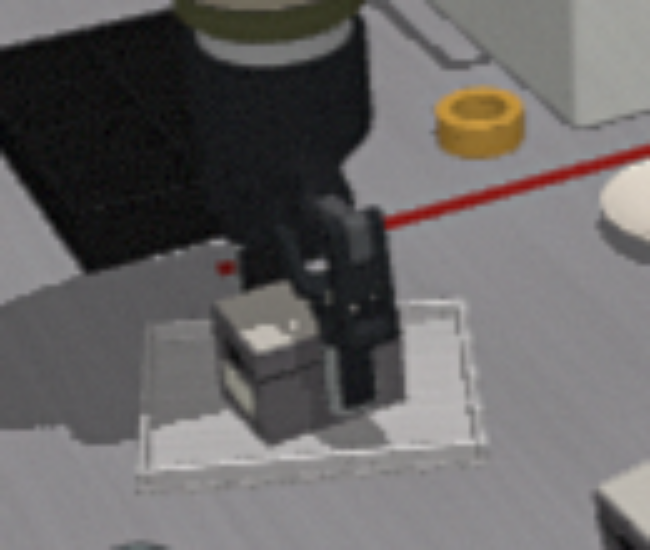

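View pics/w8.png

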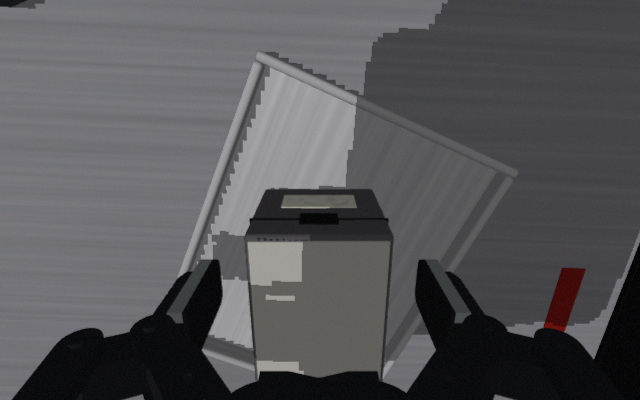

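Released, and the box lies flat in the tray. Next I'll back straight up and check.

```bash
python3 -m inch '[[-1,[-0.3,0,0],0],[-1,[-0.6,0,0],0],[-1,[-0.9,0,0],0],[-1,[-1,0,0],0],[-1,[-1,0,0],0],[-1,[-1,0,0],0],[-1,[-1,0,0],0],[-1,[-0.6,0,0],0]]' 
python3 -m inch '[[-1,[0,1,0],0],[-1,[0,1,0],0],[-1,[0,1,0],0],[-1,[0,1,0],0],[-1,[0,0,0],0],[-1,[0,0,0],0],[-1,[0,0,0],0],[-1,[0,0,0],0]]'
python3 - <<'E'
from fit import *
import cv2
im=optics.get_image("side");cv2.imwrite("pics/s9.png",cv2.resize(im[120:270,210:460,::-1],None,fx=3,fy=3,interpolation=2))
im=optics.get_image("top");cv2.imwrite("pics/t9.png",cv2.resize(im[60:270,180:385,::-1],None,fx=2.8,fy=2.8,interpolation=2))
E
```

```text
time_s: 15.47
position: [0.4941, 0.2027, 0.3818]
tool_rot: [[0.005, -0.999, -0.043], [0.001, -0.043, 0.999], [-1.0, -0.005, 0.001]]
ft_force: [1.3, -1.2, 0.6]
grip_width: 0.0855
time_s: 16.13
position: [0.3755, 0.1975, 0.378]
tool_rot: [[0.001, -0.999, -0.043], [0.0, -0.043, 0.999], [-1.0, -0.001, 0.0]]
ft_force: [0.3, -0.4, 0.3]
grip_width: 0.0854
```

View pics/s9.png

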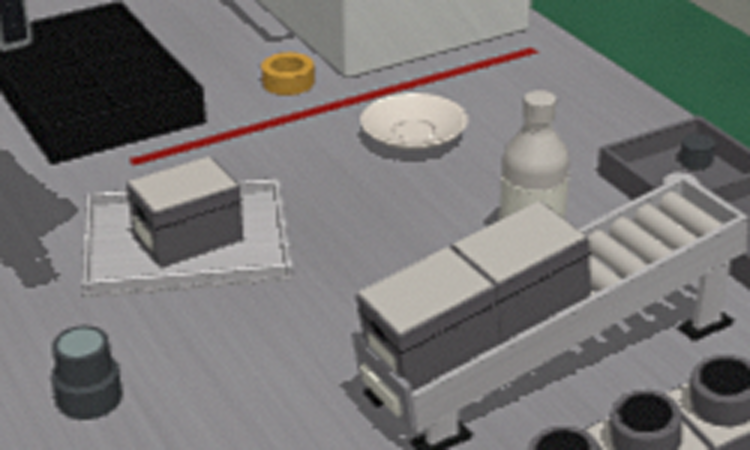

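View pics/t9.png

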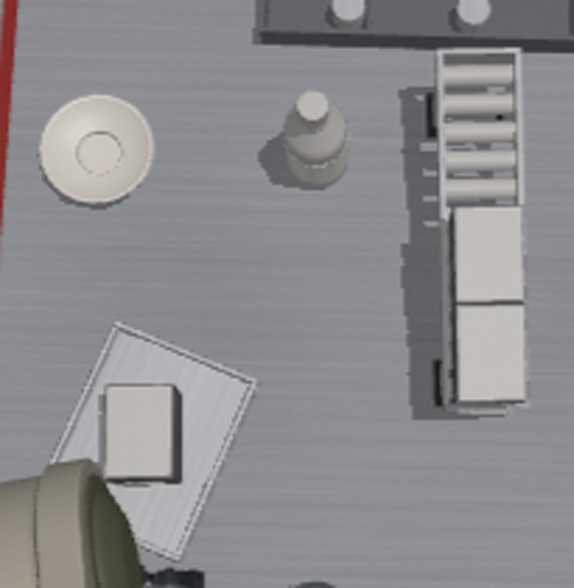

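Run:
```python
from fit import *
def ray(n,uv,z):
    p=P[n];d=np.asarray(p["rotation"])@np.r_[(np.array(uv)-[p["cx"],p["cy"]])/[p["fx"],p["fy"]],1]
    return p["xyz"]+d*(z-p["xyz"][2])/d[2]
for n,uv in(("top",px([139,432],2.8,[180,60])),("side",px([184,190],3,[210,120]))):
    X=ray(n,uv,.054);d=X[:2]-[.4945,.203];c,s=np.cos(np.radians(-22)),np.sin(np.radians(-22))
    print(n,X,c*d[0]+s*d[1],-s*d[0]+c*d[1])
print(ray("top",px([489.5,353],2.8,[180,60]),.096),[.557-.0035,-.0486])
s=env.observe();print(s["time_s"],s["qvel"]);env.close_job()
```

```text
top [0.49416881 0.20308852 0.054     ] -0.00034023055072628176 -4.198953193882149e-05
side [0.49368623 0.19169723 0.054     ] 0.003479573548971086 -0.010784587132457916
[ 0.55127597 -0.04794458  0.096     ] [0.5535000000000001, -0.0486]
16.2333 [0.03269    0.01537502 0.41486269 0.04469224 0.0013897  0.03493855]
the job is handed in; nothing more can be done
```

The front flat-lidded box is in the aluminium tray, flat and lid up, and I handed the job in at 16.2 s. The report gave no verdict.

I gripped the box by its two free sides and lifted it square to the lane. I lowered it until it touched the tray floor, levelled it with light pressure (at most about 16 N at the wrist), then released it and backed the arm off.

**Last checks:**
- **Front box:** the top camera puts its centre within 1 mm of the tray's centre. The side camera, from a rougher reading of the lid's centre, says about 11 mm off. The two disagree, but both are well inside the 45 mm limit.
- **Second box:** it rolled down to the front stop, and the top camera puts it about 2 mm from where the front box had been.
- **Robot:** the gripper is open and the arm stands clear of everything.
- **Not measured:** I judged the box's tilt and resting height by eye in the pictures. One attempted fit of its pose before release was unreliable, so I ignored it.

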